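# Shift a filter slide and lock it with its sprung index knob

## Robot

A 7-joint arm with a two-finger parallel gripper is mounted at the origin on a cart in front of the work surface, level with it; the furniture and walls round the work are solid. World frame = base frame: x ahead of the robot, y to its left, z up, the work surface at z = 0. Lengths are in mm, angles in rad, forces in N, time in s.
With the tool pointing down it reaches from about 400 to 850 mm from the base axis. Payload 6.9 kg.
Tool frame: the origin (TCP) lies at the centre of the arm's flange, where the gripper is bolted on; the fingertips stand 173 mm ahead of it and the grasp point (between the pads) lies 155 mm ahead of it; z points along the fingers, y is the line along which they close (so a half turn about z gives the same grasp; the last joint's range is limited). The gripper opens to 85 mm and grips with 20 to 120 N. Pads are 22 mm wide; open, the fingers measure 114 mm over their backs; the gripper's body (76 mm by 85 mm) begins 54 mm behind the grasp point. The pads swing forward as they close: fully open they stand 13 mm farther back than shut.
Start: joints at [1.375, 0.507, -0.238, 1.5, 0.126, 1.149, -0.155], TCP at [185.745, -596.755, 404.675] pointing down, gripper open.
Joint ranges: [-3.08, 3.08], [-0.24, 2.05], [-1.43, 1.35], [0, 2.5], [-1.52, 4.66], [0.17, 1.96], [-2.89, 2.89]. Speed limits (rad/s): [2.39, 2.39, 3.14, 3.14, 3.14, 3.14, 3.14].

## Interface

Orientations are given as a rotation vector (axis times angle).
In Python, from workcell import r, gripper_to, eyes, sign_off gives the robot as it stands. Calls block until the motion is done:
- r.movep(position, orientation): joint-space move of the TCP to a pose.
- r.movel(position, rotation=None, speed=150, f_stop=None): straight line of the TCP; rotation=None keeps the orientation; speed is the mean speed in mm/s. With f_stop (N) it stops when the force on the tool has changed by that much, and returns True; else False.
- r.move_j(angles): joint-space move.
- gripper_to(opening, newtons=None): finger opening in mm; newtons is the grip in N (None keeps the last); returns when the fingers have stopped.
- r.dwell(seconds).
- r.solve_ik(position, orientation): joint angles nearest the present ones, or None.
- eyes.read_camera(name): name is "side" or "top" or "wrist"; returns the picture (420x560x3 uint8, red, green, blue); there is no depth.
- eyes.calibration(name): a dict with "K" (3x3 intrinsics, pixels), "k1" (the pictures are not rectified: a ray, as slopes to the right and down, at radius r is drawn at 1 + k1 r^2 times it, then the intrinsics apply), "pose" (4x4, takes a point from camera to world coordinates). Camera axes: x right, y down, z forward; pixel columns grow to the right and rows downward; lengths in mm; the calibration is good to about 2 mm. A picture is of the moment at which its call begins: read the wrist's pose just before it. calibration takes no time and is no camera call; for the wrist camera it gives the pose at the moment of the call.
A pose or a line that the arm cannot do raises r.MotionError and nothing moves.
- sign_off(): hands the job in; it is judged then, once.
Readings, each from a call of its own:
- r.get_time(): time.
- r.get_joint_positions(): joint angles.
- r.get_joint_velocities(): joint speeds.
- r.get_tau(): joint torques, N m.
- r.get_ee_pos(): TCP position.
- r.get_orientation(): TCP orientation.
- r.get_wrist_force(): force on the tool from outside, world axes, zero at the start.
- r.get_ft_torque(): the same for the moment, N m.
- r.get_finger_gap(): finger opening in mm.
- r.get_finger_force(): force on a finger pad.
Only numpy, scipy, OpenCV 4.12 (cv2) and the standard library are available. Lean on these libraries where they do the work, as an engineer would, in place of code of your own. Each camera call takes 0.05 s, during which the arm holds its last target. There are 200 camera calls.

## Task

Bring the filter slide to its other position and lock it there. Pull the sprung locking knob straight up to its stop, give it about a quarter turn and let go, so that it stays parked up; then pull the carriage by its upright post, away from the knob, all the way to its far stop, and turn the knob back so that it drops fully home and locks the carriage. Leave the small things standing round the slide where they are.

Things in the scene. Friction and masses are not known exactly. Their poses are not given: they have to be found in the camera images.
- slide_unit: Fixed aluminium base plate of the slide, 120 (x) x 275 (y) x 10 mm. Origin on the worktop directly under the axis of the locking knob; its z is up and its y axis lies along the slide. The plate runs from y = -150 to +125 mm. A column 34 mm wide (y) stands at x = +38 to +54 mm and carries an arm over the carriage, top 82 mm high; on the arm stands a slotted steel collar, 23 (x) x 22 (y) mm, top 95 mm high, slot 9 mm wide along y.
- knob_grip (a point): Point to grip the locking knob: the middle of its upright grey wing, on its axis, 122 mm above the worktop when down. The wing is 14 mm thick (along this frame's x), 40 mm long (along its y) and 31 mm tall, from 19 mm below to 12 mm above this point; the frame turns with the knob. While the knob is down, the wing lies along the slide (slide_unit's y).
- plunger (a joint): How far the locking knob is pulled up, m: 0 = down (home), 0.017 = its stop. A spring pulls it down with about 5 N at 0 and 8.5 N at the stop. Its tip stands in a hole of the carriage when down. With the knob parked, its cross pin rests on the collar and this reads about 0.0125. When the knob is let go in line with the slot, it drops by its spring.
- knob (a joint): Turn of the locking knob, rad, anticlockwise from above; 0 = cross pin (and wing) in line with the collar's slot, with about 0.2 play either way. Range -1.57 to 1.57: either direction parks it. When down, the slot keeps it from turning; it turns freely only when pulled up more than about 0.013 m. A light friction holds it.
- carriage (a joint): Travel of the carriage, m: 0 = start position, 0.05 = far stop (moved 50 mm along slide_unit's -y). At both ends a hole in the carriage is under the knob's tip; the knob goes down only there. The steel carriage plate, 64 mm wide, has its top 31 mm above the worktop; the black filter cube fixed on its other end tops out at 74 mm. It slides with about 1.5 N of friction and stays where it is left.
- case_mid (a point): Bystander: round screw-lid objective case, 41 mm in diameter, 58 mm tall; the point is its centre.
- slips_mid (a point): Bystander: small square cover-slip box, 36 x 36 x 22 mm; the point is its centre.
- spare_cube_mid (a point): Bystander: black filter cube, 45 x 34 x 43 mm, standing on the worktop; the point is near its centre, 20 mm up. (A like cube is fixed on the carriage.)
- post_grip (a point): Point to grip the carriage post: on its axis, 105 mm above the worktop. The upright steel post is 14 mm in diameter and rises from the carriage; its dark cap, 17 mm in diameter, is the part from 3 to 10 mm above this point. It stands at the slide's -y side, 75 mm from the knob's axis at the start and 125 mm at the far stop, and moves only along the slide.

How it is judged (in metres and radians):
On the way, in this order (a step that is already met when the one before it is completed fails the run):
1. the knob is pulled up to its stop (value of joint plunger above 0.015 m), for 0.1 s.
2. the knob is turned, let go and stays parked up, with the carriage still at its start (value of joint plunger above 0.01 m and (value of joint knob above 0.7 rad or value of joint knob below -0.7 rad) and contact force between the fingers and knob below 0.1 N and value of joint carriage below 0.01 m), for 0.2 s.
3. the carriage is pulled to its far stop with the knob parked (value of joint plunger above 0.01 m and value of joint carriage above 0.046 m), for 0.2 s.
At the end, for the whole second after the job is handed in: The carriage is at its far stop (within 3.5 mm) and still, the locking knob is back in line with its slot (within 0.35 rad) and fully down (within 2.5 mm), and knob and carriage are let go (value of joint plunger below 0.0025 m and value of joint carriage above 0.0465 m and value of joint knob between -0.35 and 0.35 rad and contact force between the fingers and knob below 0.1 N and contact force between the fingers and carriage below 0.1 N and velocity of joint carriage between -0.005 and 0.005 m/s); the robot touches nothing.
It fails at once if a small thing standing round the slide is moved by more than 30 mm (distance of any of case_mid, slips_mid, spare_cube_mid from where it was at the start of the episode above 0.03 m).
It also fails if it takes over 64 s, if anything falls off the work surface, if the arm or the gripper's body presses on something with over 40 N, if the wrist force passes 120 N, or if a joint passes its speed limit or range.

## Working session

There is one attempt and no reset: what is moved stays moved. The work goes in short steps, each a Python script; the robot and the scene stay as the last script left them, time stands still between calls to the robot, and variables do not carry over. Pictures are saved under pics/ and viewed, at most 10 in all, crops included, and the job is handed in when it is done.

```bash
mkdir -p pics
cat > h.py <<'E'
import numpy as np, cv2
from workcell import r, gripper_to, eyes, sign_off
def shot(n,f):
    c=eyes.calibration(n); im=eyes.read_camera(n); cv2.imwrite(f'pics/{f}.png',im[:,:,::-1]); np.savez(f'pics/{f}.npz',**c); return c
def ray(c,u,v):
    K=c["K"];k=float(c["k1"]); d=cv2.undistortPoints(np.array([[[u,v]]],float),K,np.array([k,0,0,0,0.]))[0,0]
    T=c["pose"]; return T[:3,3], T[:3,:3]@np.array([d[0],d[1],1.])
def at_z(c,u,v,z):
    o,d=ray(c,u,v); return o+d*(z-o[2])/d[2]
def proj(c,p):
    T=np.linalg.inv(c["pose"]); q=T[:3,:3]@np.array(p,float)+T[:3,3]; s=q[:2]/q[2]; s=s*(1+float(c["k1"])*(s@s)); return (c["K"]@np.array([*s,1]))[:2]
E
python3 - <<'E'
from h import *
for n in ("top","side"):
    c=shot(n,n+"0"); print(n,c["pose"].round(3).tolist(),c["k1"],c["K"].tolist())
print(r.get_time(),r.get_orientation())
E
```

```text
top [[0.025, -0.996, 0.085, 419.668], [-0.999, -0.022, 0.034, 18.305], [-0.032, -0.086, -0.996, 1063.536], [0.0, 0.0, 0.0, 1.0]] -0.026523031259276898 [[529.4194145200296, 0.0, 279.2258358145181], [0.0, 529.4194145200296, 210.78650930395406], [0.0, 0.0, 1.0]]
side [[-0.966, -0.105, 0.237, 296.759], [-0.259, 0.403, -0.878, 777.854], [-0.003, -0.909, -0.416, 464.998], [0.0, 0.0, 0.0, 1.0]] -0.09266682244778335 [[388.164542845002, 0.0, 279.23451446349065], [0.0, 388.164542845002, 198.69528521865027], [0.0, 0.0, 1.0]]
0.1 [-3.10431929e+00 -4.72048397e-01  4.27446508e-04]
```

View pics/top0.png

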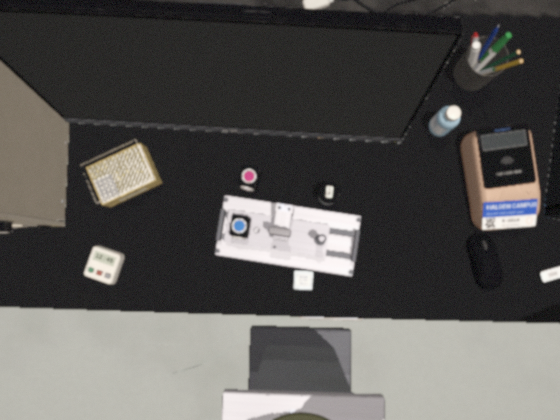

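View pics/side0.png

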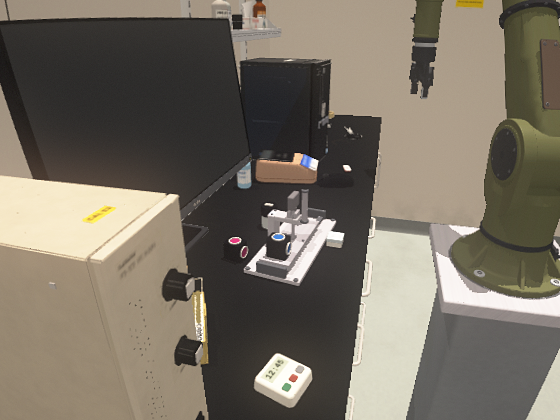

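Run:
```python
from h import *
im=cv2.imread('pics/top0.png')[160:300,205:375]; cv2.imwrite('pics/top0c.png',cv2.resize(im,None,fx=4.5,fy=4.2,interpolation=cv2.INTER_CUBIC))
im=cv2.imread('pics/side0.png')[180:290,220:350]; cv2.imwrite('pics/side0c.png',cv2.resize(im,None,fx=5,fy=5,interpolation=cv2.INTER_CUBIC))
```

```text
(no output)
```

View pics/top0c.png

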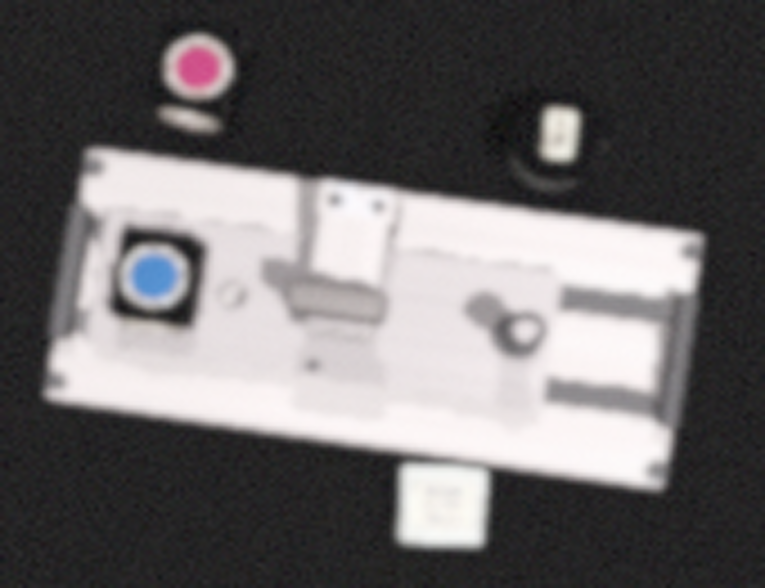

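View pics/side0c.png

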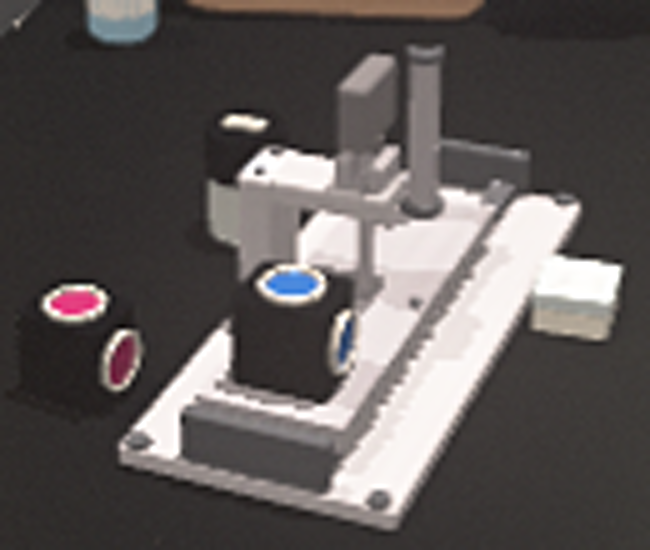

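Run:
```python
from h import *
c=eyes.calibration("top")
px=lambda x,y:((x+.5)/4.5+205-.5,(y+.5)/4.2+160-.5)
L=np.array([(60,125),(60,-150),(-60,-150),(-60,125)],float)
W=np.array([at_z(c,*px(*p),10)[:2] for p in [(88,147),(705,234),(663,491),(44,401)]])
print(W.round(1), [round(np.linalg.norm(W[i]-W[i-1]),1) for i in range(4)])
M,_=cv2.estimateAffinePartial2D(L,W); s=np.hypot(M[0,0],M[1,0]); th=np.arctan2(M[1,0],M[0,0]); print('scale',s,'yaw',th,'origin',M[:,2], 'post',M@[0,-75,1])
print('knob',at_z(c,*px(338,300),134),'post',at_z(c,*px(523,335),115))
print('case',at_z(c,*px(545,145),58),'slips',at_z(c,*px(443,505),22),'cube',at_z(c,*px(198,67),43))
cs=eyes.calibration("side"); q=lambda x,y:((x+.5)/5+219.5,(y+.5)/5+179.5)
for n,p,t in (("knobtop",(367,72),134),("post",(425,50),115)): print('side',n,at_z(cs,*q(*p),t))
for p in [(310,133),(405,133),(465,20),(65,120)]: print('monitor edge',p,at_z(c,*p,100),at_z(c,*p,400))
from scipy.spatial.transform import Rotation as R
print(R.from_rotvec(r.get_orientation()).as_matrix().round(3))
```

```text
[[ 539.7  166.1]
 [ 504.1 -108.9]
 [ 382.7  -92. ]
 [ 418.1  181.6]] [np.float64(122.6), np.float64(277.3), np.float64(122.5), np.float64(275.9)]
scale 1.008239969556035 yaw -0.12934544973026363 origin [462.78505336  49.18398301] post [453.03145928 -25.80234228]
knob [463.26191768  48.49544617 134.        ] post [450.96203296 -24.72886437 115.        ]
case [539.26207031 -35.06262988  58.        ] slips [374.27719345   4.2258672   22.        ] cube [574.35737317 114.83598666  43.        ]
side knobtop [463.26246775  50.03215916 134.        ]
side post [452.85079391 -22.53921859 115.        ]
monitor edge (310, 133) [647.42289024  -1.91357173 100.        ] [576.51060174   4.38148667 400.        ]
monitor edge (405, 133) [ 650.62769966 -176.58607997  100.        ] [ 578.71758329 -115.9061659   400.        ]
monitor edge (465, 20) [ 868.93784127 -288.53605394  100.        ] [ 729.05614962 -193.00015001  400.        ]
monitor edge (65, 120) [665.13728553 460.71312794 100.        ] [588.70956223 322.96785312 400.        ]
[[ 0.955  0.297 -0.001]
 [ 0.297 -0.955  0.002]
 [-0.    -0.002 -1.   ]]
```

```bash
cat >> h.py <<'E'
from scipy.spatial.transform import Rotation as R
YAW=-0.129; KN=np.array([463.,49.])
SY=np.array([-np.sin(YAW),np.cos(YAW)])
def rv(a): # tool down, tool x at angle a
    return R.from_matrix(np.array([[np.cos(a),np.sin(a),0],[np.sin(a),-np.cos(a),0],[0,0,-1.]])).as_rotvec()
A0=np.pi/2+YAW
E
python3 - <<'E'
from h import *
for a in (A0,A0-np.pi):
    for d in (0,1.35,-1.35):
        for z in (280,400):
            q=r.solve_ik([*KN,z],rv(a+d)); print(round(a,2),d,z,None if q is None else np.round(q,2))
a=A0 if r.solve_ik([*KN,380],rv(A0)) is not None else A0-np.pi
E
```

```text
1.44 0 280 [ 0.37  0.51 -0.77  2.07  0.51  0.76 -0.85]
1.44 0 400 [ 0.58  0.39 -1.03  1.9   0.38  1.06 -0.74]
1.44 1.35 280 [ 0.46  0.55 -0.91  2.07  0.61  0.81  0.4 ]
1.44 1.35 400 [ 0.73  0.54 -1.37  1.9   0.58  1.19  0.37]
1.44 -1.35 280 [ 0.23  0.46 -0.55  2.07  0.36  0.7  -2.03]
1.44 -1.35 400 [ 0.45  0.34 -0.82  1.9   0.29  1.02 -1.97]
-1.7 0 280 [ 0.61  0.69 -1.23  2.07  0.81  0.98  1.96]
-1.7 0 400 [ 0.68  0.47 -1.22  1.9   0.49  1.12  2.28]
-1.7 1.35 280 [ 0.14  0.44 -0.42  2.07  0.28  0.68 -2.38]
-1.7 1.35 400 [ 0.4   0.32 -0.74  1.9   0.25  1.01 -2.38]
-1.7 -1.35 280 [ 0.47  0.56 -0.94  2.07  0.62  0.82  0.82]
-1.7 -1.35 400 [ 0.68  0.47 -1.22  1.9   0.49  1.12  0.93]
```

Run:
```python
from h import *
r.movep([*KN,400],rv(A0)); print(r.get_time(),r.get_joint_positions(),r.get_ee_pos())
c=shot("wrist","w1"); print(c["pose"].round(2).tolist(), proj(c,[*KN,134]),proj(c,[*(KN-75*SY),115]))
```

```text
2.5917 [ 0.57808859  0.39189047 -1.02433043  1.90155214  0.38308068  1.06151298
 -0.73587548] [463.3257959   47.99857051 399.82038189]
[[0.99, -0.12, -0.04, 473.12], [-0.13, -0.94, -0.32, 131.15], [0.0, 0.32, -0.95, 369.58], [0.0, 0.0, 0.0, 1.0]] [274.53056444 216.16414404] [274.57721113 286.74753929]
```

View pics/w1.png

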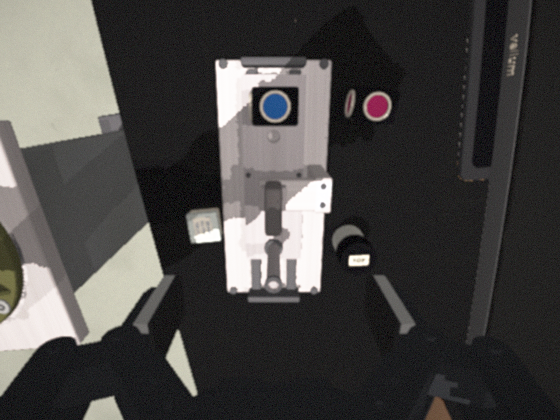

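Run:
```python
from h import *
gripper_to(60)
r.movel([*KN,281],rv(A0)); print(r.get_ee_pos(),r.get_wrist_force())
gripper_to(8,50); print('gap',r.get_finger_gap(),r.get_finger_force(),r.get_ee_pos(),r.get_wrist_force())
z=r.get_ee_pos()[2]
s=r.movel([*KN,281+20],speed=30,f_stop=25); r.dwell(.3)
print(s,r.get_ee_pos()-[*KN,z],r.get_wrist_force(),r.get_ft_torque(),r.get_finger_gap(),r.get_time())
```

```text
[463.28281787  49.29339992 281.6148781 ] [0.37677243 0.95975923 0.90637498]
gap 13.486800184837197 48.98266553878784 [462.84339327  49.06451727 281.54262227] [-2.58020684 -1.25055126  7.1359737 ]
True [-0.14897371 -0.2495748  16.4628392 ] [ 5.29815505  1.47717644 -8.39465735] [ 0.46472085 -1.18089993 -0.02025537] 12.729835207072428 5.3417
```

Run:
```python
from h import *
p=r.get_ee_pos()
s=r.movel([*KN,p[2]+3],speed=15,f_stop=12); r.dwell(.3)
print(s,r.get_ee_pos(),r.get_wrist_force(),r.get_finger_gap())
z=r.get_ee_pos()[2]
q=r.solve_ik([*KN,z-.5],rv(A0+1.35)); print(np.round(np.array(q)-r.get_joint_positions(),2))
c=shot("wrist","w2")
```

```text
True [463.12456564  48.60713696 298.49929981] [ 4.02749101  1.82442032 -8.95219499] 12.764478518269549
[ 0.17  0.17 -0.37  0.    0.24  0.19  1.07]
```

View pics/w2.png

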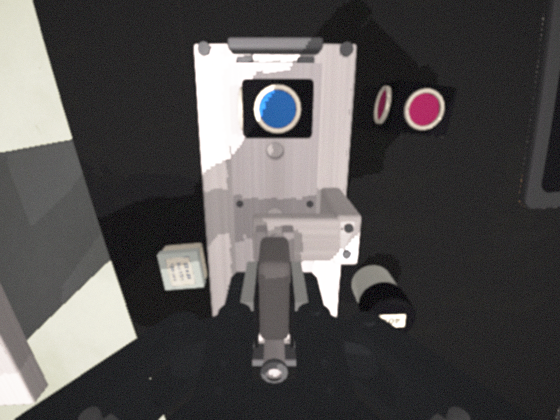

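```bash
python3 - <<'E'
from h import *
q=np.array(r.get_joint_positions())
for d in (.35,.7,1.05,1.38):
    t=q.copy(); t[6]+=d; r.move_j(t)
    print(d,r.get_ee_pos().round(1),np.round(r.get_wrist_force(),1),np.round(r.get_ft_torque(),2))
o=R.from_rotvec(r.get_orientation()).as_matrix(); print('a',np.arctan2(o[1,0],o[0,0])-A0)
p=r.get_ee_pos()
r.movel([p[0],p[1],p[2]-5],speed=25); print(r.get_ee_pos().round(1),np.round(r.get_wrist_force(),1))
gripper_to(35); r.dwell(.3); print(r.get_finger_gap(),np.round(r.get_wrist_force(),1),r.get_finger_force())
p=r.get_ee_pos(); r.movel([p[0],p[1],360]); print(r.get_time())
shot("wrist","w3"); shot("side","s3")
E
python3 -c "
import cv2,numpy as np
a=cv2.imread('pics/w3.png')[::1,80:480];b=cv2.resize(cv2.imread('pics/s3.png')[180:285,240:340],(400,420),interpolation=2)
cv2.imwrite('pics/m3.png',np.hstack([a,b]))"
```

```text
0.35 [463.5  48.6 298.6] [  6.6   0.8 -10.4] [ 0.17 -1.21 -0.03]
0.7 [463.8  48.7 298.7] [ 5.9  2.4 -9.5] [ 0.14 -1.47 -0.04]
1.05 [464.   48.9 298.8] [ 7.7  1.2 -9.3] [ 0.29 -1.63  0.04]
1.38 [464.2  49.1 298.9] [  7.7   3.1 -10.3] [ 0.57 -1.83  0.03]
a 1.3809033819780043
[464.5  49.4 294.1] [ 5.5  1.6 -5.6]
34.97728353013838 [ 0.6 -0.1 -0.6] 0.0
9.175
```

View pics/m3.png

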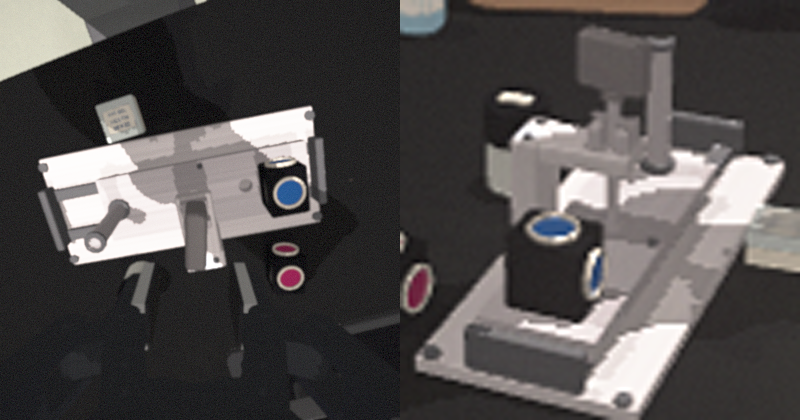

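Run:
```python
from h import *
P=KN-75*SY; a=rv(A0+np.pi/2)
gripper_to(45); r.movel([*P,350],a,speed=80); r.movel([*P,261]); print(r.get_ee_pos().round(1),np.round(r.get_wrist_force(),1))
gripper_to(8,30); print('gap',r.get_finger_gap(),r.get_finger_force(),r.get_ee_pos().round(1),np.round(r.get_wrist_force(),1))
p0=r.get_ee_pos()
t=P-56*SY; s=r.movel([*t,261],speed=40,f_stop=15); r.dwell(.3)
print(s,np.linalg.norm((r.get_ee_pos()-p0)[:2]),r.get_ee_pos().round(1),np.round(r.get_wrist_force(),1),r.get_finger_gap(),r.get_time())
```

```text
[453.7 -24.9 261.5] [-0.   0.5  0.3]
gap 14.663248790206852 29.167634761543013 [453.7 -25.3 261.8] [-1.3 -0.5  6.1]
True 49.402494757046576 [447.2 -74.3 261.8] [-1.1  1.3  7.3] 14.899096367685981 13.2333
```

```bash
python3 - <<'E'
from h import *
p=r.get_ee_pos(); t=p[:2]-4*SY
s=r.movel([*t,p[2]],speed=20,f_stop=20); r.dwell(.3); print(s,r.get_ee_pos().round(1),np.round(r.get_wrist_force(),1))
gripper_to(45); r.dwell(.2); print(np.round(r.get_wrist_force(),1))
p=r.get_ee_pos(); r.movel([*p[:2],350])
a=rv(A0+1.38)
gripper_to(50); r.movel([*KN,370],a); shot("side","s4")
# knob: grasp parked wing (12.5 mm up)
r.movel([*KN,294],a); print(r.get_ee_pos().round(1),np.round(r.get_wrist_force(),1))
gripper_to(8,50); print('gap',r.get_finger_gap(),r.get_finger_force(),r.get_ee_pos().round(1),np.round(r.get_wrist_force(),1),r.get_time())
E
python3 -c "
import cv2
cv2.imwrite('pics/s4c.png',cv2.resize(cv2.imread('pics/s4.png')[170:290,230:350],(600,600),interpolation=2))"
```

```text
True [447.  -75.1 261.8] [-0.2  2.1  3.6]
[-0.1 -0.8 -0.2]
[463.2  49.  294.4] [-0.8  0.4  0.1]
gap 12.713075823571044 51.825932264328 [463.4  49.7 294.9] [0.1 2.7 6.9] 17.4583
```

View pics/s4c.png

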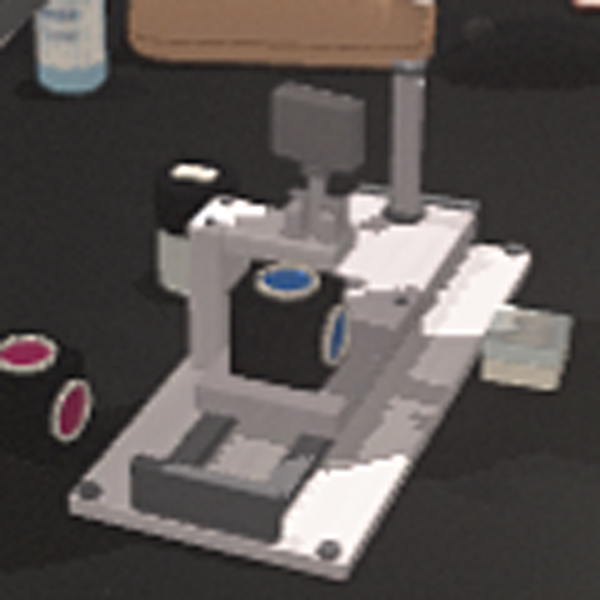

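Run:
```python
from h import *
p=r.get_ee_pos()
s=r.movel([*p[:2],p[2]+3.5],speed=20,f_stop=22); print(s,r.get_ee_pos().round(1),np.round(r.get_wrist_force(),1))
q=np.array(r.get_joint_positions())
for d in (-.35,-.7,-1.05,-1.38):
    t=q.copy(); t[6]+=d; r.move_j(t)
print(r.get_ee_pos().round(1),np.round(r.get_wrist_force(),1),np.round(r.get_ft_torque(),2))
o=R.from_rotvec(r.get_orientation()).as_matrix(); print('a',np.arctan2(o[1,0],o[0,0])-A0)
r.movel([*KN,282],rv(A0),speed=25,f_stop=25); r.dwell(.2); print(r.get_ee_pos().round(1),np.round(r.get_wrist_force(),1),np.round(r.get_ft_torque(),2),r.get_finger_gap())
```

```text
False [463.6  49.7 298.2] [ 4.7  3.5 -7.9]
[463.   49.5 297.9] [-2.6  0.7 -8.4] [0.16 0.68 0.02]
a 0.006962558039854239
[462.7  49.5 282.7] [-1.4  0.4  8.2] [-0.07  0.51 -0.04] 13.027845931798149
```

Run:
```python
from h import *
gripper_to(45); r.dwell(.2); p=r.get_ee_pos(); r.movel([*p[:2],400]); r.dwell(.3)
c=shot("side","s5"); shot("wrist","w5"); print(r.get_time(),np.round(r.get_wrist_force(),1))
a=cv2.imread('pics/w5.png')[:,100:500];S=lambda f:cv2.resize(cv2.imread(f'pics/{f}.png')[180:250,260:330],(400,300),interpolation=2)
cv2.imwrite('pics/m5.png',np.hstack([cv2.resize(a,(400,600)),np.vstack([S('side0'),S('s5')])]))
```

```text
22.325 [-0.  -0.2 -0.5]
```

View pics/m5.png

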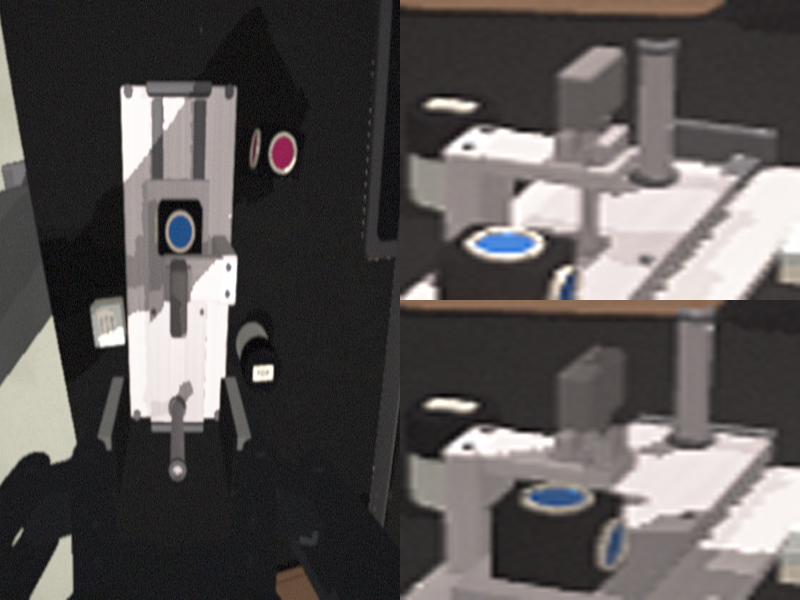

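The side crops show the wing top at the same height as at the start (row 47 in both), so the knob is fully down. It lies in line with the slide, the carriage is at its far stop, and the small things stand where they were.

```bash
python3 -c "
from h import *
print(sign_off())"
```

```text
the job is handed in; nothing more can be done
None
```

The carriage is at its far stop with the knob dropped home and locking it, the small things show no movement in the last pictures, and the job was handed in at about 22 s (the sign-off returned no verdict).

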